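Lock the tablet disc on the unit-dose feeder

ROBOT

A 6-joint arm with a two-finger parallel gripper is mounted at the origin on the work surface. World frame = base frame: x ahead of the robot, y to its left, z up, the work surface at z = 0. Lengths are in mm, angles in rad, forces in N, time in s.
With the tool pointing down it reaches from about 275 to 975 mm from the base axis. Payload 8.4 kg.
Tool frame: the origin (TCP) lies at the very end of the fingers, on their centre line; the grasp point (between the pads) lies 19 mm behind it; z points along the fingers, x is the direction in which the jaws open and shut, and the axes are right-handed (so a half turn about z gives the same grasp; the last joint's range is limited). The gripper opens to 92 mm and grips with 3 to 60 N. Pads are 20 mm wide; open, the fingers measure 128 mm over their backs; the gripper's body (75 mm by 189 mm) begins 69 mm behind the grasp point.
Start: joints at [1.189, 0.353, 1.633, -0, 1.155, -0.002], TCP at [231.708, 580.465, 214.583] pointing down, gripper open.
Joint ranges: [-2.63, 2.63], [-0.92, 2.1], [0.06, 2.66], [-1.3, 4.44], [0, 2.69], [-3.02, 3.02]. Speed limits (rad/s): [2.22, 2.22, 2.79, 3.14, 3.14, 3.14].

INTERFACE

Orientations are given as a unit quaternion [w, x, y, z].
In Python, from rig import r, open_gripper, grab, solver, imaging gives the robot as it stands. Calls block until the motion is done:
- r.move_ptp(position, orientation): joint-space move of the TCP to a pose.
- r.line_to(position, rot=None, rate=150): straight line of the TCP; rot=None keeps the orientation; rate is the mean speed in mm/s.
- r.goto_joints(angles): joint-space move.
- open_gripper() and grab(newtons=None): open the fingers fully, or close them until they stop; newtons is the grip in N (None keeps the last).
- r.pause(seconds).
- solver.ik(position, orientation): joint angles nearest the present ones, or None.
- r.get_obs(): the state.
- imaging.get_image(name): name is "side" or "top"; returns a dict with "pixels" (480x640x3 uint8, red, green, blue), "intrinsics" (3x3 intrinsics, pixels), "xyz" and "rotation" of the camera in the world. Camera axes: x right, y down, z forward; pixel columns grow to the right and rows downward; lengths in mm; the calibration is good to about 2 mm. A picture is of the moment at which its call begins. There is no depth.
A pose or a line that the arm cannot do raises r.IKError and nothing moves.
- r.sign_off(): hands the job in, once; it reports no verdict.
The state is a dict: "clock": time; "joint_pos": joint angles; "joint_velocities": joint speeds; "joint_efforts": joint torques, N m; "ee_pos": TCP position; "eef_rot": TCP orientation; "ft_force": force on the tool from outside, world axes, zero at the start; "wrist_torque": the same for the moment, N m; "gripper_width": finger opening in mm.
Only numpy, scipy, OpenCV 4.12 (cv2) and the standard library are available. Lean on these libraries where they do the work, as an engineer would, in place of code of your own. Each camera call takes 0.05 s, during which the arm holds its last target. There are 200 camera calls.

TASK

Lock the white tablet disc down on its feeder with the blue-handled bayonet lock: set the lock's two lugs into the two slots of the hub in the middle of the disc, push it fully down, then turn it clockwise (seen from above) to the stop and let go. Leave the orange and the grey lock where they stand.

Things in the scene. Friction and masses are not known exactly. Their poses are not given: they have to be found in the camera images.
- blue_lock_grip (a point): Lock (0.3 kg) standing on the bench: centre of its blue grip bar, 67 mm above its underside. z up, x along the bar and the lugs; half a turn looks the same. Bar 70 (x) x 16 (y) x 50 high. Under the bar a white flange, 96 across, 8 thick, its underside 34 above the lock's; then a shank, 46 across, with two lugs at its foot along +x and -x, 12 wide, 12 high, ends 41 from the axis.
- orange_lock_grip (a point): The same kind of lock with an orange grip bar, of the same sizes: not wanted. Centre of its grip bar, axes likewise.
- grey_lock_grip (a point): The same kind of lock with a grey grip bar, of the same sizes: not wanted. Centre of its grip bar, axes likewise.
- hub (a point): Centre of the fixed hub's top, 76 mm up: metal collar 112 across on the white disc (244 across, top 50 up). z up; x along the slots (28 wide, to 46 from the axis, black dashes) beside the 60 hole. Lip 12 thick, 34 free below. Fully down: flange on the hub's top, grip bar's centre 33 above this point; it then turns freely clockwise some 60 degrees to a hard stop (bar at the blue dots) and stays.
Things that resemble listed ones, but are neither listed nor needed, are in the scene too. Leave any turquoise look-alike of the part that bears blue_lock_grip alone.

How it is judged (in metres and radians):
On the way:
1. the blue lock is fully down in the hub, its lugs pushed through the slots (z of blue_lock_grip in the frame of hub below 0.04 m and horizontal distance between blue_lock_grip and hub below 0.015 m), for 0.1 s.
At the end, for the whole second after the job is handed in: The blue lock stands upright (within 7 degrees) in the hub, its flange down on the hub's top face (within 7 mm) and centred within 15 mm, turned at least 49 degrees clockwise from the slots (the stop is at about 60), released and at rest (all of step 1 and angle between blue_lock_grip's own z axis and vertical below 0.12 rad and angle between the x axis of blue_lock_grip and the x axis of hub, either way round above 0.85 rad and linear speed of blue_lock below 0.02 m/s); the robot touches nothing.
It fails at once if the orange or the grey lock is moved by more than 20 mm (distance of any of orange_lock_grip, grey_lock_grip from where it was at the start of the episode above 0.02 m).
It also fails if it takes over 45 s, if anything falls off the work surface, if the arm or the gripper's body presses on something with over 40 N, if the wrist force passes 120 N, or if a joint passes its speed limit or range.

## Working session

There is one attempt and no reset: what is moved stays moved. The work goes in short steps, each a Python script; the robot and the scene stay as the last script left them, time stands still between calls to the robot, and variables do not carry over. Pictures are saved under pics/ and viewed, about 8 in all and at most 12, crops included, and the job is handed in when it is done.

```bash
ls; mkdir -p pics
python3 - <<'E'
from rig import r, imaging
import cv2
for n in("top","side"):
    d=imaging.get_image(n); cv2.imwrite(f"pics/{n}0.png",d["pixels"][:,:,::-1]); print(n,d["intrinsics"],d["xyz"],d["rotation"])
o=r.get_obs(); print(o)
E
```

```text
pics
top [[455.68916867   0.         314.55013201]
 [  0.         455.68916867 239.92628911]
 [  0.           0.           1.        ]] [295.37025547 -56.62003829 929.08989829] [-0.04998237  0.71179228 -0.69812418  0.05895884]
side [[505.2920386    0.         326.90902735]
 [  0.         505.2920386  238.89000543]
 [  0.           0.           1.        ]] [ 206.82132071 -847.99779751  753.44012588] [-0.42246115  0.89447276 -0.12840135  0.07041417]
{'clock': 0.1, 'joint_pos': array([ 1.18863999e+00,  3.53577517e-01,  1.63405834e+00, -1.38024370e-05,
        1.15524011e+00, -2.39281191e-03]), 'joint_velocities': array([ 0.00053649, -0.00165414, -0.00171882,  0.00011255, -0.00068432,
        0.00146224]), 'joint_efforts': array([ 5.66211475e-05, -5.94910347e+01, -3.34931374e+01,  6.96688355e-02,
        1.83850550e-02, -1.23662130e-04]), 'ee_pos': array([231.51589944, 580.04179343, 213.94025288]), 'eef_rot': array([ 3.63890413e-04,  8.27857207e-01,  5.60938529e-01, -5.28532766e-04]), 'ft_force': array([-0.68275687, -0.8443771 , -0.02380474]), 'wrist_torque': array([ 0.03062937, -0.01162969, -0.00089826]), 'gripper_width': 91.71962119665746}
```

View pics/top0.png

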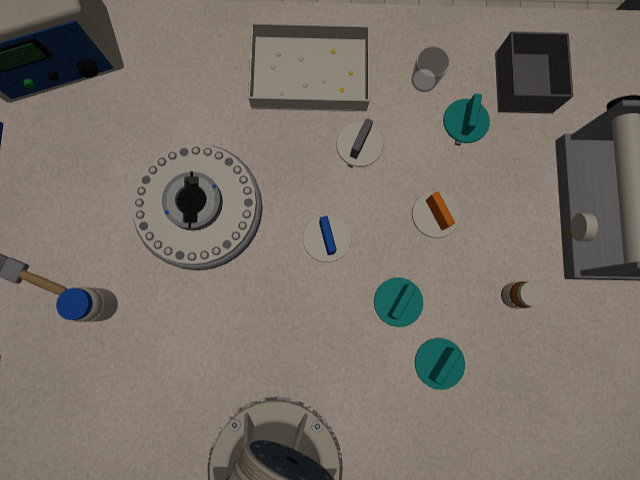

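View pics/side0.png

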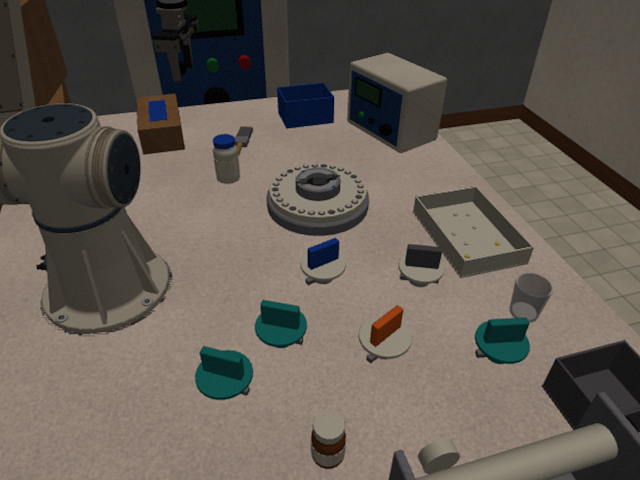

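Top view: the blue lock is at about (327,235). Things it could be confused with are the turquoise look-alikes at (398,302), (440,363) and (467,118), the orange lock at (440,210), the grey lock at (361,138) and the blue bottle cap at (74,304). I choose (327,235), with a blue bar on a white flange. The hub is at (191,200), slots running vertically in the image, blue dots at (165,212) and (214,186). Next I measure and check with a crop.

```bash
cat > h.py <<'E'
import numpy as np, cv2
from scipy.spatial.transform import Rotation as R
from rig import r, open_gripper, grab, solver, imaging
class Cam:
    def __init__(s,n):
        d=imaging.get_image(n); s.im=np.ascontiguousarray(d["pixels"][:,:,::-1]); s.K=np.array(d["intrinsics"]); s.c=np.array(d["xyz"])
        q=np.array(d["rotation"]); s.R=R.from_quat(q[[1,2,3,0]]).as_matrix()
    def ray(s,p): return s.R@np.linalg.solve(s.K,[p[0],p[1],1.])
    def plane(s,p,z):
        v=s.ray(p); return s.c+v*(z-s.c[2])/v[2]
    def px(s,P):
        v=s.K@(s.R.T@(np.array(P)-s.c)); return v[:2]/v[2]
def tri(a,p,b,q):
    u,v=a.ray(p),b.ray(q); t=np.linalg.lstsq(np.c_[u,-v],b.c-a.c,rcond=None)[0]
    P,Q=a.c+u*t[0],b.c+v*t[1]; return (P+Q)/2,np.linalg.norm(P-Q)
def blue(im,box,smin=150,vmin=40):
    x0,y0,x1,y1=box; h=cv2.cvtColor(im,cv2.COLOR_BGR2HSV); m=cv2.inRange(h,(105,smin,vmin),(128,255,255))
    k=np.zeros_like(m);k[y0:y1,x0:x1]=m[y0:y1,x0:x1]; return k
def cen(m):
    M=cv2.moments(m,True); return np.array([M['m10'],M['m01']])/M['m00']
def down(a):  # tool z down, tool x (jaw axis) at world angle a
    q=R.from_matrix(np.array([[np.cos(a),np.sin(a),0],[np.sin(a),-np.cos(a),0],[0,0,-1]])).as_quat(); return q[[3,0,1,2]]
E
python3 - <<'E'
from h import *
t,s=Cam("top"),Cam("side")
mt,ms=blue(t.im,(300,205,355,265)),blue(s.im,(295,230,350,285))
P,e=tri(t,cen(mt),s,cen(ms)); print("bar",P,e,(mt>0).sum(),(ms>0).sum())
hv=cv2.cvtColor(t.im,cv2.COLOR_BGR2HSV)
v=hv[:,:,2]; print("bar V hist",np.percentile(v[mt>0],[5,25,50,75,95]))
th=np.percentile(v[mt>0],95)*.75
m=((mt>0)&(v>th)).astype(np.uint8); rc=cv2.minAreaRect(cv2.findNonZero(m)); b=cv2.boxPoints(rc)
W=np.array([t.plane(p,92) for p in b]); print("top face",W.mean(0)); 
for i in range(2): d=W[i+1]-W[i]; print(np.linalg.norm(d),np.degrees(np.arctan2(d[1],d[0]))%180)
# hub: black hole/slots
m=np.zeros_like(v); m[160:240,155:230]=(v[160:240,155:230]<35)*255
n,l,st,ce=cv2.connectedComponentsWithStats(m); print(st,ce)
for box,c,tag in [((155,175,175,220),0,'L'),((205,175,225,200),0,'R')]:
    k=blue(t.im,box,80); print(tag,(k>0).sum(), t.plane(cen(k),76) if k.any() else None, cen(k) if k.any() else None)
a=cv2.resize(t.im[135:275,130:270],(560,560),interpolation=cv2.INTER_CUBIC)
b=cv2.resize(t.im[205:265,300:360],(240,240),interpolation=cv2.INTER_CUBIC); b2=cv2.resize(s.im[230:290,295:355],(240,240),interpolation=cv2.INTER_CUBIC)
o=np.zeros((560,800,3),np.uint8);o[:,:560]=a;o[:240,560:]=b;o[250:490,560:]=b2;cv2.imwrite("pics/c1.png",o)
E
```

```text
bar [439.31967253 -90.90135926  67.59133853] 0.28040496556734656 321 631
bar V hist [ 44. 100. 113. 114. 116.]
top face [438.05932738 -90.29351224  92.        ]
14.172637541966653 106.40549380882814
66.3471571372187 15.489958330552952
[[     0      0    640    480 306335]
 [   191    172      2      5     10]
 [   188    177      1      1      1]
 [   197    178      1      1      1]
 [   177    180     29     50    822]
 [   197    180      1      1      1]
 [   218    189      1      1      1]
 [   219    191      1      1      1]
 [   220    193      1      1      1]
 [   220    196      2      5      6]
 [   220    203      2      3      3]
 [   219    206      1      1      1]
 [   221    207      1      2      2]
 [   220    210      1      1      1]
 [   218    212      2      3      3]
 [   216    216      2      2      2]
 [   214    219      2      2      2]
 [   211    223      1      1      1]
 [   208    225      1      1      1]
 [   206    226      1      1      1]
 [   184    228      1      1      1]
 [   195    229      2      1      2]
 [   198    229      1      1      1]] [[319.86117486 239.60716209]
 [191.5        174.        ]
 [188.         177.        ]
 [197.         178.        ]
 [190.74087591 201.65450122]
 [197.         180.        ]
 [218.         189.        ]
 [219.         191.        ]
 [220.         193.        ]
 [220.83333333 198.16666667]
 [220.66666667 204.        ]
 [219.         206.        ]
 [221.         207.5       ]
 [220.         210.        ]
 [218.66666667 213.        ]
 [216.5        216.5       ]
 [214.5        219.5       ]
 [211.         223.        ]
 [208.         225.        ]
 [206.         226.        ]
 [184.         228.        ]
 [195.5        229.        ]
 [198.         229.        ]]
L 16 [476.11697694 216.57917517  76.        ] [166.5 212. ]
R 16 [529.08938899 130.05724126  76.        ] [213.5 186. ]
```

View pics/c1.png

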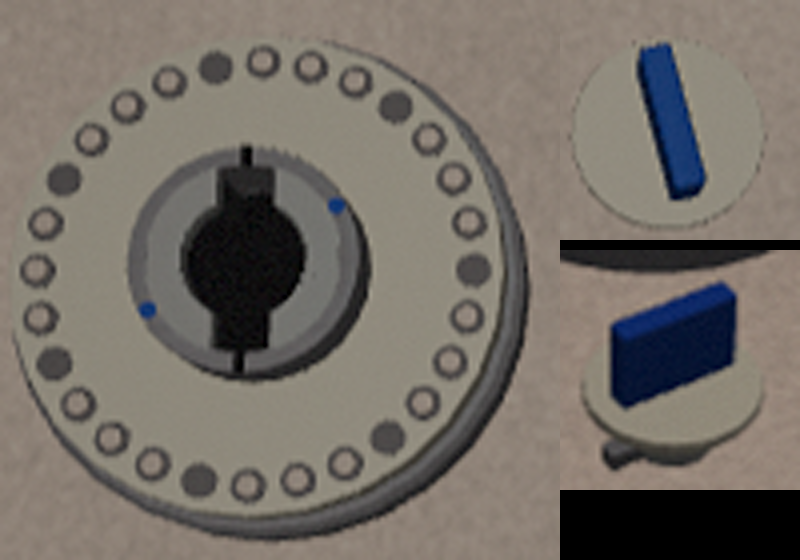

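Crop: the chosen lock has a blue bar on a round white flange. The hub dashes are at crop (247,155) and (238,362), the blue dots at (337,205) and (148,310). Now I compute the hub pose and check joint ranges for all stages.

```bash
cat >> h.py <<'E'
def deg(x): return np.degrees(x)
E
python3 - <<'E'
from h import *
t=Cam("top")
f=lambda x,y,z: t.plane((130+(x+.5)/4-.5,135+(y+.5)/4-.5),z)[:2]
A,B=f(247,155,76),f(238,362,76); C,D=f(337,205,76),f(148,310,76)
print("dash",(A+B)/2,deg(np.arctan2(*(A-B)[::-1])),"dots",(C+D)/2,deg(np.arctan2(*(C-D)[::-1])),np.linalg.norm(A-B),np.linalg.norm(C-D))
print("flange",t.plane((300+108.5/4-.5,205+133.5/4-.5),42))
hub=((A+B)/2+(C+D)/2)/2
for o in (90,-90):
    for n,p,z,a in (("pick",[438.5,-90.5],52,15.5),("in",hub,160,deg(np.arctan2(*(A-B)[::-1]))),("end",hub,94,deg(np.arctan2(*(A-B)[::-1]))-62)):
        print(o,n,solver.ik([*p,z],down(np.radians(a+o))))
E
```

```text
dash [502.43926427 173.04621598] 1.0197873249443088 dots [502.61614641 172.83844552] -58.415909560400095 101.64377942237506 102.09830719363207
flange [437.96522798 -90.38465207  42.        ]
90 pick [-2.06877918e-01  3.25890892e-01  2.13442902e+00 -4.44089210e-16
  6.81272740e-01 -2.04820028e+00]
90 in [ 3.28626723e-01  2.70675938e-01  1.88589311e+00 -4.44089210e-16
  9.85023603e-01 -1.25996825e+00]
90 end [ 3.28626723e-01  3.61232155e-01  1.93596305e+00 -4.44089210e-16
  8.44397453e-01 -1.77864114e-01]
-90 pick [-2.06877918e-01  3.25890892e-01  2.13442902e+00 -4.44089210e-16
  6.81272740e-01  1.09339237e+00]
-90 in [ 3.28626723e-01  2.70675938e-01  1.88589311e+00 -4.44089210e-16
  9.85023603e-01  1.88162440e+00]
-90 end [ 3.28626723e-01  3.61232155e-01  1.93596305e+00 -4.44089210e-16
  8.44397453e-01  2.96372854e+00]
```

Dashes and dots agree to 0.3 mm. Now the pick.

Run:
```python
from h import *
q=down(np.radians(105.5))
r.move_ptp([438.3,-90.5,170],q)
r.line_to([438.3,-90.5,51],rate=150)
print(r.get_obs()["ft_force"])
grab(40); o=r.get_obs(); print(o["ft_force"],o["gripper_width"],o["ee_pos"])
r.line_to([438.3,-90.5,210],rate=150)
r.move_ptp([502.5,172.9,200],down(np.radians(91.2)))
o=r.get_obs(); print(o["clock"],o["ft_force"],o["gripper_width"],o["ee_pos"])
s,t=Cam("side"),Cam("top")
im=s.im[60:300,200:520]; cv2.imwrite("pics/s2.png",cv2.resize(im,(800,600)))
```

```text
[0.18195057 0.09021895 0.40801793]
[ 0.53880483  0.33683935 -1.55855161] 16.14879136474756 [438.03850179 -90.44091969  50.84082195]
7.0833 [-0.31964809 -0.72953943 -2.22439817] 15.761433701527224 [502.20146442 172.09791321 199.53217051]
```

View pics/s2.png

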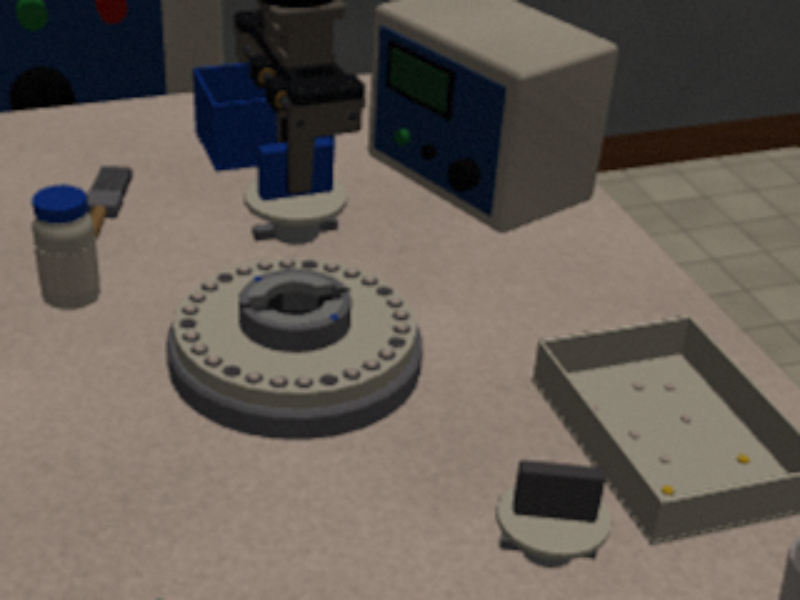

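The side view shows the lock held upright and centred above the hub, lugs (~(262,230), (335,222)) parallel to the slots. I descend with force checks.

Run:
```python
from h import *
r.line_to([502.7,173.3,135],rate=100)
z=135; ok=True
while z>92.5:
    z-=3; r.line_to([502.7,173.3,z],rate=40); o=r.get_obs(); F=o["ft_force"]; print(round(z,1),o["ee_pos"].round(1),F.round(1))
    if abs(F[2])>25 or np.hypot(F[0],F[1])>20: break
print(o["clock"],o["gripper_width"],o["wrist_torque"])
```

```text
132 [502.8 173.4 132.3] [-0.5 -0.1 -1.8]
129 [502.6 173.3 128.9] [-0.6 -1.  -2.2]
126 [502.5 173.2 125.7] [ 0.3 -0.6 -2.3]
123 [502.5 173.2 122.8] [-0.2  0.2 -2.3]
120 [502.6 173.2 119.8] [ 0.7 -0.7 -2.3]
117 [502.5 173.2 116.8] [-0.8 -0.2 -1.7]
114 [502.5 173.3 113.8] [ 0.7  0.2 -1.3]
111 [502.5 173.2 110.8] [ 0.4  0.9 -1.9]
108 [502.5 173.3 107.8] [ 0.1 -0.4 -2.1]
105 [502.5 173.3 104.8] [ 0.3  0.5 -3.1]
102 [502.6 173.2 101.8] [ 0.2 -0.2 -2.1]
99 [502.5 173.3  98.8] [ 0.1  0.1 -2.8]
96 [502.5 173.2  95.8] [ 0.2  0.1 -2.1]
93 [502.7 173.3  92.9] [ 0.8  1.1 -2.3]
90 [503.2 173.3  92.1] [-8.2 -3.2 23.8]
11.7333 16.050369776734996 [-0.59043435  1.23335255 -0.00489914]
```

Seated on the flange at TCP z≈92.3, as expected. I ease the load and turn clockwise.

Run:
```python
from h import *
p=[502.7,173.3,92.2]
r.line_to(p,rate=40); r.pause(.2)
for k in [15,30,45,52,55,57,59,61,63]:
    r.line_to(p,rot=down(np.radians(91.2-k)),rate=40); o=r.get_obs()
    q=o["eef_rot"]; x=R.from_quat(q[[1,2,3,0]]).as_matrix()[:,0]
    print(k,deg(np.arctan2(x[1],x[0])).round(1),o["ee_pos"].round(1),o["ft_force"].round(1),o["wrist_torque"].round(2),round(o["clock"],1))
    if k>45 and abs(o["wrist_torque"][2])>1.2 or np.linalg.norm(o["ft_force"])>40: break
```

```text
15 76.4 [502.9 173.4  92.2] [ 1.5 -0.8  1.3] [-0.04 -0.06 -0.02] 12.6
30 61.5 [502.7 173.3  92.2] [-0.2 -0.3  0.9] [-0.03 -0.08 -0.07] 13.0
45 46.5 [502.7 173.3  92.2] [-0.9 -0.5  0.6] [-0.03 -0.04 -0.05] 13.4
52 39.5 [502.6 173.3  92.2] [ 0.3 -0.3  0.7] [-0.01 -0.02 -0.03] 13.7
55 36.4 [502.6 173.3  92.2] [ 0.6  0.2 -0.2] [-0.06 -0.01 -0.01] 13.9
57 34.3 [502.7 173.3  92.2] [-0.8  0.3  0.8] [-0.07 -0.04 -0.03] 14.2
59 32.3 [502.7 173.3  92.2] [ 0.2  0.5 -0.4] [-0.07 -0.06 -0.11] 14.4
61 30.3 [502.7 173.3  92.2] [ 0.3 -0.5  0. ] [-0.   -0.05 -0.01] 14.7
63 28.3 [502.7 173.3  92.2] [ 0.8  0.3 -1.6] [ 0.02 -0.03  0.73] 14.9
```

The stop is felt at about 62–63° (0.73 N m). Release, retreat, look.

Run:
```python
from h import *
open_gripper(); r.pause(.3)
r.line_to([502.7,173.3,230],rate=150)
r.goto_joints([1.189,0.353,1.633,0,1.155,-0.002]); r.pause(.3)
t,s=Cam("top"),Cam("side")
mt,ms=blue(t.im,(155,160,230,235),120),blue(s.im,(285,130,350,200),120)
P,e=tri(t,cen(mt),s,cen(ms)); print("bar",P,e,(mt>0).sum(),(ms>0).sum())
v=cv2.cvtColor(t.im,cv2.COLOR_BGR2HSV)[:,:,2]; m=((mt>0)&(v>.75*np.percentile(v[mt>0],95))).astype(np.uint8)
W=np.array([t.plane(p,134) for p in cv2.boxPoints(cv2.minAreaRect(cv2.findNonZero(m)))]); print(W.mean(0))
for i in range(2): d=W[i+1]-W[i]; print(np.linalg.norm(d),deg(np.arctan2(d[1],d[0])))
o=r.get_obs(); print(o["clock"],o["ft_force"])
im=np.hstack([cv2.resize(t.im[130:280,120:270],(400,400)),cv2.resize(s.im[110:260,240:390],(400,400))]); cv2.imwrite("pics/e.png",im)
```

```text
bar [503.70929006 174.35175519 108.00196374] 2.4482189690099023 603 454
[499.00125103 163.8690764  134.        ]
101.28836934841084 -58.88891947563113
29.526901883382216 -149.77822563923908
19.6667 [-0.68857317 -0.15558446 -0.10780353]
```

View pics/e.png

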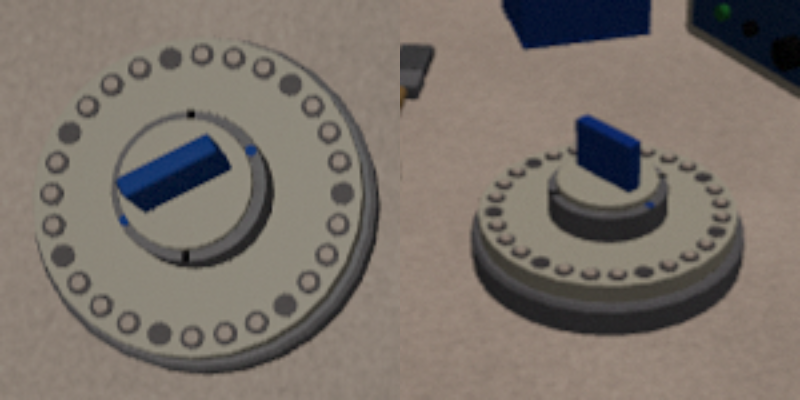

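The picture shows the flange flat and centred on the hub, with the bar (about (175,172) in the left crop) pointing at the blue dots (250,150) and (124,220). The bar centre is at z≈108, against 109 expected, and about 60° from the slots. I hand it in.

```bash
python3 -c "
from rig import r
r.sign_off()"
```

```text
the job is handed in; nothing more can be done
```

The blue lock is locked into the hub, and I have handed the job in. I set its lugs into the slots, pushed it down until the flange met the hub (about 24 N) and turned it clockwise. The stop was felt at 62–63° (0.73 N m). I then released it and moved the arm away, at about 20 s on the clock.

**Last checks:**
- **Position:** triangulation puts the bar centre at (503.7, 174.4, 108.0) mm. The hub is at (502.5, 172.9), and the expected height when fully down is 109. The two camera rays missed each other by 2.4 mm, because the blue dots on the hub were partly in the mask.
- **Angle:** the bar reads about 60° clockwise from the slots. In the last picture it points at the blue dots and the flange lies flat.
- **Discarded reading:** the rectangle fitted to the bar's top came out too large (101 x 30 mm), because it included the dots. I did not use its centre. Its angle is the 60° above, so the dots influence it too.
- **Other locks:** I did not measure the orange and grey locks again. The arm's path stayed clear of both.

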